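Tip the glass offcuts from the cooling tray into the bowl

ROBOT

A 6-joint arm with a two-finger parallel gripper is mounted at the origin on a cart in front of the work surface, level with it; the furniture and walls round the work are solid. World frame = base frame: x ahead of the robot, y to its left, z up, the work surface at z = 0. Lengths are in mm, angles in degrees, forces in N, time in s.
With the tool pointing down it reaches from about 300 to 850 mm from the base axis. Payload 4.2 kg.
Tool frame: the origin (TCP) lies at the very end of the fingers, on their centre line; the grasp point (between the pads) lies 19 mm behind it (env.grasp_offset is the distance from the TCP to the grasp point, in mm); z points along the fingers, y is the line along which they close (so a half turn about z gives the same grasp; the last joint's range is limited). The gripper opens to 91 mm and grips with 3 to 60 N. Pads are 32 mm wide; open, the fingers measure 118 mm over their backs; the gripper's body (76 mm by 178 mm) begins 60 mm behind the grasp point.
Start: joints at [-70.015, 18.312, 89.639, -0, 72.044, -1.146], TCP at [207.29, -536.353, 213.976] pointing down, gripper open.
Joint ranges: [-177.97, 177.97], [-48.28, 115.42], [12.27, 149.76], [-77.06, 257.06], [2.81, 150.46], [-146.56, 146.56]. Speed limits (degrees/s): [147.25, 147.25, 180, 180, 180, 180].

INTERFACE

Orientations are given as [roll, pitch, yaw] about the fixed x, y, z axes, in that order (R = Rz(yaw) Ry(pitch) Rx(roll)).
In Python, from workcell import env gives the robot as it stands. The module is installed in compiled form; this text tells all that it offers.
- The arm moves only by the tool send_rows, never from a script. Its argument "motion" is a list of rows, each an object of numbers: "tx", "ty", "tz": the shift along the tool's x, y, z in units of 500 mm (1.0 is 500 mm); "rx", "ry", "rz": the turn, a rotation vector about the tool's x, y, z in units of 30 degrees (1.0 is 30 degrees); "gripper": the closure, from -1 (fully open) to 1 (shut). In form: [{"tx": .., "ty": .., "tz": .., "rx": .., "ry": .., "rz": .., "gripper": ..}, ...]. A call has 1 to 12 rows; each row shifts and turns the commanded pose from where the row before left it, along the tool's axes as they then stand; what a row does not reach is not made up. A row lasts 1/8 s, in which the tool goes at most 62.5 mm and 10.7 degrees, less where a joint would pass 70% of its speed; a pose out of reach is approached as far as the arm can. A call with a number of a shift or a turn outside -1 to 1 is refused whole. A call with a gripper value outside its range is refused whole. The fingers move at their own pace and stop on an object; "grip_force" is the grip in N (left out, the last holds). Time passes only in rows, so rows that do not move let the fingers close. It gives the time, the measured TCP pose, the force, the opening and the grip force at its end, in the units of the state.
- env.state(): the state, without advancing time (a new reading comes with each control period).
- env.grab_frame(name): name is "side" or "top"; returns a dict with "frame" (400x640x3 uint8, red, green, blue), "vertical_fov" (degrees; the focal length in pixels is half the picture's height over the tangent of half this angle, whatever the lens; pixels are square), "cx", "cy" (the principal point, pixels), "rvec" (rotation vector, rad) and "tvec" (3), from world to camera coordinates, as OpenCV has them. Camera axes: x right, y down, z forward; pixel columns grow to the right and rows downward; lengths in mm; the calibration is good to about 2 mm. A picture is of the moment at which its call begins. There is no depth.
- env.job_done(): hands the job in; it is judged then, once.
The state is a dict: "time_s": time; "qpos": joint angles; "qvel": joint speeds; "effort": joint torques, N m; "ee_pos": TCP position; "ee_rot": TCP orientation; "force": force on the tool from outside, world axes, zero at the start; "torque": the same for the moment, N m; "gripper_width": finger opening in mm; "gripper_force": force on a finger pad.
Only numpy, scipy, OpenCV 4.12 (cv2) and the standard library are available. Lean on these libraries where they do the work, as an engineer would, in place of code of your own. Each camera call takes 0.05 s, during which the arm holds its last target. There are 200 camera calls.

TASK

The three glass offcuts in the steel tray belong in the glass bowl. The tray's long handle is hidden under the hood of its dock, so draw the tray out by its side lug, down off the base plate, set it flat on the bench clear of the dock with the glass still in it and let go; then take it by the long handle, carry it to the bowl and tip it from close above the rim so that all three pieces slide in without a long drop. Finally set the empty tray flat on the bench; do not touch the glass with the gripper, leave the bowl standing where it is and leave the other things alone.

Things in the scene. Friction and masses are not known exactly. Their poses are not given: they have to be found in the camera images.
- tray: Polished steel tray, pan 131 (x) x 92 (y) x 30 mm high, 3 mm walls and floor, about 0.2 kg, wall-less at its -x end (the mouth). Origin: centre of the pan's underside, z up. Long wooden handle at +x, lug at -y. Glass starts to slide on it at 15 to 23 degrees of tip, briskly at 40. At first it stands on the dock's base plate, same heading, all its handle under the hood.
- tray_handle (a point): Middle of the long handle, at (100, 0, 23) mm in the tray frame: a level wooden bar 14 mm wide (y) x 22 mm tall, from 66 to 128 mm in tray x and 12 to 34 mm above the tray's underside. Take it from above, fingers closing along tray y. Axes as the tray's.
- tray_lug (a point): Grip point on the side lug, at (-30, -74, 21) mm in the tray frame: a level wooden bar 14 mm wide (x) x 18 mm tall, from 50 to 92 mm in tray -y and 12 to 30 mm above the tray's underside. Take it from above, fingers closing along tray x. Axes as the tray's.
- tray_lip (a point): Middle of the floor's edge at the tray's open mouth, at (-65.5, 0, 3) mm in the tray frame. Axes as the tray's.
- dock: Cooling dock, fixed: aluminium base plate 200 (x) x 104 (y) x 8 mm with a low hood over its +x end (13 to 100 mm in dock x, 130 mm wide over its feet, 57 mm high, 54 inside), open to dock -x. Origin: centre of the plate's underside, z up. The tray comes out along dock -x; with its origin beyond -170 mm in dock x it lies flat on the bench and the handle is clear of the hood.
- bowl: Amber glass bowl, loose, 159 mm across, 74 mm high, mouth about 140 mm across inside, flat floor about 80 mm across, 0.38 kg. Origin: centre of its underside; z up.
- glass_1: Largest glass offcut, a smooth lump 39 x 52 x 24 mm, about 0.05 kg. Origin: centre of its underside as it first lies. It lies in the tray near the handle end.
- glass_2: Glass offcut, smooth lump 32 x 38 x 19 mm. Origin: centre of its underside as it first lies. It lies in the tray near the mouth.
- glass_3: Glass offcut, smooth lump 34 x 41 x 21 mm. Origin: centre of its underside as it first lies. It lies in the tray near the mouth.
- brass_weight: Bystander: brass weight with a knob, 33 mm across, 44 mm high. Origin: centre of its underside.
- tape: Bystander: roll of tape lying flat, 104 mm across, 25 mm high. Origin: centre of its underside.
- marker: Bystander: marker pen, 135 mm long, 17 mm thick. Origin: centre of its underside.
- nippers: Bystander: nippers, 65 x 139 x 13 mm. Origin: centre of their underside.
- tweezers: Bystander: steel tweezers, 12 x 143 x 9 mm. Origin: centre of their underside.
There are look-alikes about, which are no part of the job. Leave any black look-alike of the glass_1 alone.

How it is judged (in metres and radians):
On the way, in this order (a step that is already met when the one before it is completed fails the run):
1. the tray stands flat on the bench, clear of the dock, released, with all three pieces still in it (height (world z) of tray between -0.006 and 0.006 m and angle between tray's own z axis and vertical below 0.08 rad and linear speed of tray below 0.03 m/s and x of tray_handle in the frame of dock below -0.02 m and contact force between the fingers and tray below 0.1 N and x of glass_1 in the frame of tray between -0.08 and 0.07 m and y of glass_1 in the frame of tray between -0.05 and 0.05 m and z of glass_1 in the frame of tray between -0.005 and 0.05 m and x of glass_2 in the frame of tray between -0.08 and 0.07 m and y of glass_2 in the frame of tray between -0.05 and 0.05 m and z of glass_2 in the frame of tray between -0.005 and 0.05 m and x of glass_3 in the frame of tray between -0.08 and 0.07 m and y of glass_3 in the frame of tray between -0.05 and 0.05 m and z of glass_3 in the frame of tray between -0.005 and 0.05 m), for 0.2 s.
2. the tray is raised by its long handle, all three pieces still in it (height (world z) of tray above 0.03 m and distance between the grasp point and tray_handle below 0.045 m and contact force between the fingers and tray above 0.5 N and x of glass_1 in the frame of tray between -0.08 and 0.07 m and y of glass_1 in the frame of tray between -0.05 and 0.05 m and z of glass_1 in the frame of tray between -0.005 and 0.05 m and x of glass_2 in the frame of tray between -0.08 and 0.07 m and y of glass_2 in the frame of tray between -0.05 and 0.05 m and z of glass_2 in the frame of tray between -0.005 and 0.05 m and x of glass_3 in the frame of tray between -0.08 and 0.07 m and y of glass_3 in the frame of tray between -0.05 and 0.05 m and z of glass_3 in the frame of tray between -0.005 and 0.05 m), for 0.1 s.
3. all three pieces have slid from the tray into the bowl (horizontal distance between each of glass_1, glass_2, glass_3 and bowl below 0.068 m and height (world z) of each of glass_1, glass_2, glass_3 below 0.075 m and linear speed of each of glass_1, glass_2, glass_3 below 0.05 m/s), for 0.1 s.
At the end, for the whole second after the job is handed in: All three offcuts lie at rest in the bowl (origins within 68 mm of its axis and below 75 mm), the bowl is upright and within 40 mm of its starting place, and the tray stands released and at rest, flat on the bench (underside within 6 mm of the bench, tilt under 0.08 rad) (all of step 3 and height (world z) of tray between -0.006 and 0.006 m and angle between tray's own z axis and vertical below 0.08 rad and linear speed of tray below 0.03 m/s and angle between bowl's own z axis and vertical below 0.1 rad and distance of bowl from where it was at the start of the episode below 0.04 m); the robot touches nothing.
It fails at once if a piece of glass falls fast (over 1.8 m/s, a drop of some 16 cm) (linear speed of any of glass_1, glass_2, glass_3 above 1.8 m/s).
It fails at once if the gripper handles the glass (over 1 N) (contact force between the fingers and glass_1 above 1 N or contact force between the fingers and glass_2 above 1 N or contact force between the fingers and glass_3 above 1 N).
It fails at once if a bystander is shifted by more than 30 mm (distance of any of brass_weight, tape, marker, nippers, tweezers from where it was at the start of the episode above 0.03 m).
It also fails if it takes over 64 s, if anything falls off the work surface, if the arm or the gripper's body presses on something with over 40 N, if the wrist force passes 120 N, or if a joint passes its speed limit or range.

## Working session

There is one attempt and no reset: what is moved stays moved. The work goes in short steps, Python scripts to look and compute and a tool call to move; the robot and the scene stay as the last step left them, time stands still between calls to the robot, and variables do not carry over. Pictures are saved under pics/ and viewed, at most 13 in all, crops included, and the job is handed in when it is done.

Besides the shell and the picture viewer there is one more tool, called after "Emit:" by a JSON object that holds its "name" and its "arguments", one argument or row to a line. send_rows: Moves the arm, as the interface text tells. Shifts and turns lie within -1 to 1; 1 stands for 500 mm of shift or 30 degrees of turn. Its arguments: {"type":"object","properties":{"motion":{"type":"array"},"grip_force":{"type":"number"}},"required":["motion"]}

```bash
mkdir -p pics; cat > h.py <<'E'
import numpy as np, cv2
from workcell import env
def grab(name,fn=None):
    f=env.grab_frame(name)
    if fn: cv2.imwrite('pics/'+fn,cv2.cvtColor(f['frame'],cv2.COLOR_RGB2BGR))
    return f
def cam(f):
    h=f['frame'].shape[0]; F=h/2/np.tan(np.radians(f['vertical_fov'])/2)
    K=np.array([[F,0,f['cx']],[0,F,f['cy']],[0,0,1]])
    return K,cv2.Rodrigues(np.array(f['rvec'],float))[0],np.array(f['tvec'],float).reshape(3)
def px2w(f,u,v,z):
    K,R,t=cam(f); d=R.T@np.linalg.inv(K)@[u,v,1]; c=-R.T@t
    return c+d*(z-c[2])/d[2]
def w2px(f,p):
    K,R,t=cam(f); q=(K@(R@np.array(p,float).reshape(-1,3).T+t[:,None])); return (q[:2]/q[2]).T
E
python3 - <<'E'
from h import *
for n in('top','side'):
    f=grab(n,n+'0.png'); K,R,t=cam(f); print(n,K[0,0],-R.T@t, R[2],{k:v for k,v in f.items() if k!='frame'})
print(env.state())
E
```

```text
top 494.0268916825725 [ 547.7603905    28.60551125 1340.42009912] [ 0.07175926 -0.00877171 -0.99738341] {'vertical_fov': 44.07977491441137, 'cx': 325.33523003574714, 'cy': 197.4190386186888, 'rvec': array([ 2.15841048, -2.21819478,  0.08728585]), 'tvec': array([  34.56391623,  641.84017488, 1297.85680582])}
side 406.8749613107496 [-366.27453887  204.897195   1034.19042917] [ 0.71936647 -0.1412623  -0.68011532] {'vertical_fov': 52.35298717022195, 'cx': 315.49831824856074, 'cy': 192.4005289673343, 'rvec': array([ 1.57688326, -1.92609354,  0.83711001]), 'tvec': array([132.82471092, 486.24319145, 995.79862275])}
{'time_s': 0.1, 'qpos': array([-7.00157557e+01,  1.83465193e+01,  8.96979833e+01, -1.04444535e-03,
        7.20447382e+01, -1.14609689e+00]), 'qvel': array([ 0.0811788 , -0.01897012, -0.17033986,  0.06817109,  0.07539317,
       -0.0099588 ]), 'effort': array([-9.54351606e-06, -4.13333702e+01, -2.32510418e+01,  7.28037511e-02,
        4.21670463e-02, -4.24679445e-05]), 'ee_pos': array([ 207.12319462, -535.92142565,  213.22869356]), 'ee_rot': array([-1.79910757e+02, -7.92102788e-04,  2.11306633e+01]), 'force': array([ 0.42991738,  0.2242811 , -0.75792534]), 'torque': array([-0.02476945,  0.0036115 ,  0.00379955]), 'gripper_force': 0.0, 'gripper_width': 90.92598858368909}
```

View pics/top0.png

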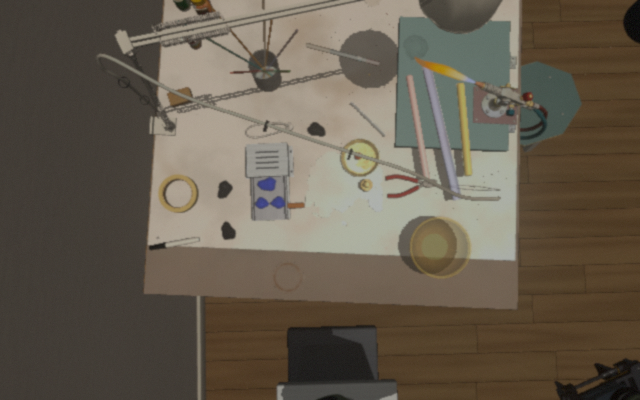

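View pics/side0.png

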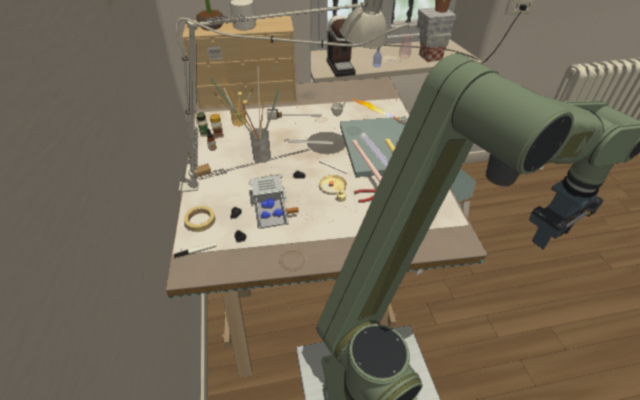

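The top view has world +x up and +y left. The tray is at about (270,200), the hood at (268,160), the lug at (297,206) and the bowl at (440,246). A cable runs overhead. The side view shows the same layout, with black look-alikes around the tray.

```bash
python3 - <<'E'
from h import *
im=cv2.imread('pics/top0.png')
a=cv2.resize(im[135:260,205:345],None,fx=5,fy=5,interpolation=cv2.INTER_CUBIC)[:600]
cv2.imwrite('pics/topcrop.png',a)
f=env.grab_frame('top'); s=env.grab_frame('side')
for n,p in dict(bowlc=(435,247),mouthL=(252,219),mouthR=(289,219),lug=(303,206)).items(): print(n,px2w(f,*p,30).round())
# cable triangulation: line through end points by epipolar
def ray(f,u,v):
    K,R,t=cam(f); d=R.T@np.linalg.inv(K)@[u,v,1]; return -R.T@t,d
for p in [(100,60),(200,100),(300,140),(380,165),(430,183),(500,198)]:
    c,d=ray(f,*p); print(p,[(z,*w2px(s,c+d*(z-c[2])/d[2]).round()[0]) for z in (0,200,400,600,800)])
E
```

```text
bowlc [ 503. -269.   30.]
mouthL [590. 213.  30.]
mouthR [587. 115.  30.]
lug [621.  77.  30.]
(100, 60) [(0, np.float64(146.0), np.float64(162.0)), (200, np.float64(154.0), np.float64(129.0)), (400, np.float64(164.0), np.float64(86.0)), (600, np.float64(177.0), np.float64(29.0)), (800, np.float64(195.0), np.float64(-48.0))]
(200, 100) [(0, np.float64(215.0), np.float64(172.0)), (200, np.float64(220.0), np.float64(137.0)), (400, np.float64(226.0), np.float64(92.0)), (600, np.float64(234.0), np.float64(34.0)), (800, np.float64(244.0), np.float64(-45.0))]
(300, 140) [(0, np.float64(288.0), np.float64(182.0)), (200, np.float64(289.0), np.float64(146.0)), (400, np.float64(291.0), np.float64(99.0)), (600, np.float64(292.0), np.float64(39.0)), (800, np.float64(295.0), np.float64(-43.0))]
(380, 165) [(0, np.float64(348.0), np.float64(188.0)), (200, np.float64(346.0), np.float64(150.0)), (400, np.float64(343.0), np.float64(103.0)), (600, np.float64(340.0), np.float64(42.0)), (800, np.float64(336.0), np.float64(-41.0))]
(430, 183) [(0, np.float64(386.0), np.float64(192.0)), (200, np.float64(382.0), np.float64(154.0)), (400, np.float64(377.0), np.float64(106.0)), (600, np.float64(371.0), np.float64(44.0)), (800, np.float64(362.0), np.float64(-40.0))]
(500, 198) [(0, np.float64(439.0), np.float64(194.0)), (200, np.float64(432.0), np.float64(155.0)), (400, np.float64(424.0), np.float64(107.0)), (600, np.float64(413.0), np.float64(44.0)), (800, np.float64(398.0), np.float64(-40.0))]
```

View pics/topcrop.png

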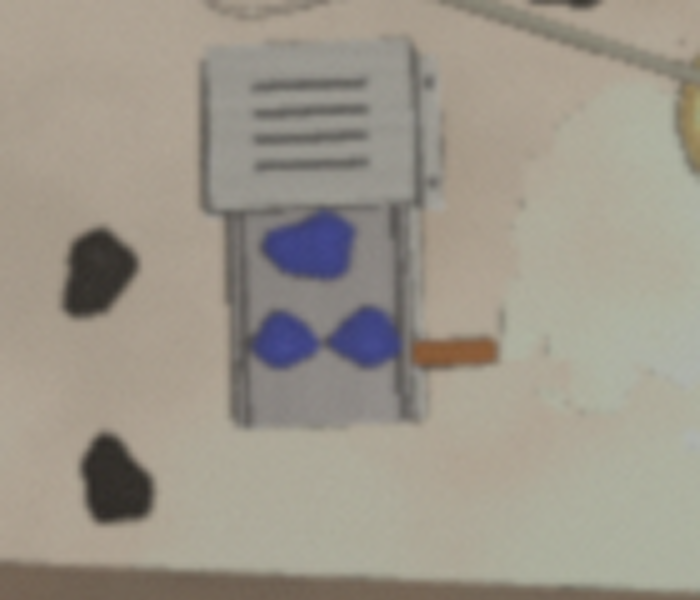

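The crop shows the tray mouth edge from (235,427) to (418,420), the lug bar from (412,353) to (497,350), and the hood's front edge from (207,212) to (418,206). All three blue pieces are in the pan.

```bash
python3 - <<'E'
from h import *
f=env.grab_frame('top')
def P(u,v,z): return px2w(f,205+(u+.5)/5-.5,135+(v+.5)/5-.5,z).round(1)
print('lug',P(412,353,38),P(497,350,38), 'mid',P(454,352,38))
print('lug x edges', P(454,338,38),P(454,366,38))
print('hood front',P(205,212,57),P(418,206,57),'back',P(205,50,57),P(410,38,57))
print('walls mouth',P(235,427,38),P(418,420,38))
for z in(600,):
  for p in [(100,60),(200,100),(300,140),(380,165),(430,183),(500,198)]: print(p,px2w(f,*p,z).round())
# bowl rim ellipse: amber mask
im=cv2.cvtColor(f['frame'],cv2.COLOR_RGB2HSV)
print('bowl',px2w(f,399,247,60)[:2].round(),px2w(f,471,247,60)[:2].round(),px2w(f,440,216,70)[:2].round(),px2w(f,440,279,70)[:2].round())
a=cv2.resize(f['frame'][195:295,375:495],None,fx=5,fy=5,interpolation=cv2.INTER_CUBIC)
s=env.grab_frame('side'); 
cv2.imwrite('pics/bowl.png',cv2.cvtColor(a,cv2.COLOR_RGB2BGR))
E
```

```text
lug [623.6 118.8  38. ] [624.  74.  38.] mid [623.6  96.7  38. ]
lug x edges [631.   96.5  38. ] [616.2  96.9  38. ]
hood front [699.1 223.9  57. ] [699.3 112.7  57. ] back [784.6 222.5  57. ] [788.1 114.9  57. ]
walls mouth [587.2 212.8  38. ] [588.2 116.5  38. ]
(100, 60) [821. 361. 600.]
(200, 100) [755. 209. 600.]
(300, 140) [689.  58. 600.]
(380, 165) [648. -62. 600.]
(430, 183) [ 619. -136.  600.]
(500, 198) [ 593. -241.  600.]
bowl [ 506. -169.] [ 501. -356.] [ 583. -276.] [ 423. -269.]
```

View pics/bowl.png

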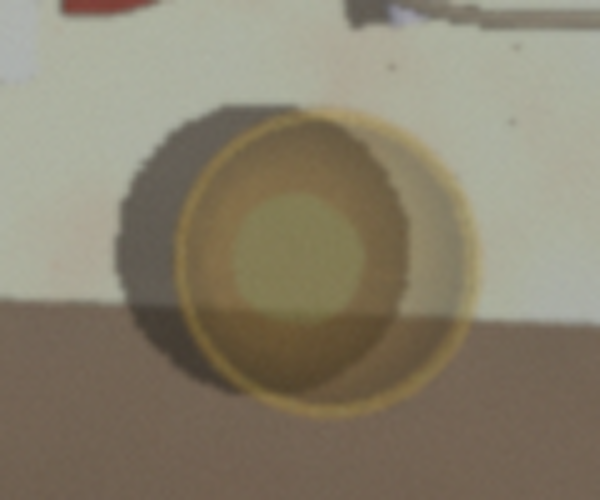

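Emit:
{"name": "send_rows", "arguments": {
  "motion": [
    {"rz":-0.329,"gripper":-1},
    {"rz":-0.329,"gripper":-1},
    {"rz":-0.329,"gripper":-1},
    {"rz":-0.329,"gripper":-1},
    {"rz":-0.329,"gripper":-1},
    {"rz":-0.329,"gripper":-1},
    {"rz":-0.322,"gripper":-1},
    {"tx":0.078,"ty":0.052,"gripper":-1},
    {"tx":0.078,"ty":0.052,"gripper":-1},
    {"tx":0.078,"ty":0.052,"gripper":-1},
    {"tx":0.078,"ty":0.052,"gripper":-1},
    {"tx":0.078,"ty":0.052,"gripper":-1}
  ]
}}

```text
invalid input at $.motion[0]: expected keys tx, ty, tz, rx, ry, rz, gripper
```

Emit:
{"name": "send_rows", "arguments": {
  "motion": [
    {"tx":0.078,"ty":0.052,"gripper":-1},
    {"tx":0.078,"ty":0.052,"gripper":-1},
    {"tx":0.078,"ty":0.052,"gripper":-1},
    {"tx":0.078,"ty":0.052,"gripper":-1},
    {"tx":0.078,"ty":0.052,"gripper":-1},
    {"tx":0.078,"ty":0.052,"gripper":-1},
    {"tx":0.078,"ty":0.052,"gripper":-1},
    {"tx":0.078,"ty":0.052,"gripper":-1},
    {"tx":0.078,"ty":0.052,"gripper":-1},
    {"tx":0.04,"ty":0.026,"gripper":-1},
    {"gripper":-1},
    {"gripper":-1}
  ]
}}

```text
invalid input at $.motion[0]: expected keys tx, ty, tz, rx, ry, rz, gripper
```

All seven keys are needed in every row.

Emit:
{"name": "send_rows", "arguments": {
  "motion": [
    {"tx":0,"ty":0,"tz":0,"rx":0,"ry":0,"rz":-0.329,"gripper":-1},
    {"tx":0,"ty":0,"tz":0,"rx":0,"ry":0,"rz":-0.329,"gripper":-1},
    {"tx":0,"ty":0,"tz":0,"rx":0,"ry":0,"rz":-0.329,"gripper":-1},
    {"tx":0,"ty":0,"tz":0,"rx":0,"ry":0,"rz":-0.329,"gripper":-1},
    {"tx":0,"ty":0,"tz":0,"rx":0,"ry":0,"rz":-0.329,"gripper":-1},
    {"tx":0,"ty":0,"tz":0,"rx":0,"ry":0,"rz":-0.329,"gripper":-1},
    {"tx":0,"ty":0,"tz":0,"rx":0,"ry":0,"rz":-0.322,"gripper":-1},
    {"tx":0.078,"ty":0.052,"tz":0,"rx":0,"ry":0,"rz":0,"gripper":-1},
    {"tx":0.078,"ty":0.052,"tz":0,"rx":0,"ry":0,"rz":0,"gripper":-1},
    {"tx":0.078,"ty":0.052,"tz":0,"rx":0,"ry":0,"rz":0,"gripper":-1},
    {"tx":0.078,"ty":0.052,"tz":0,"rx":0,"ry":0,"rz":0,"gripper":-1},
    {"tx":0.078,"ty":0.052,"tz":0,"rx":0,"ry":0,"rz":0,"gripper":-1}
  ]
}}

```text
time_s: 1.8
ee_pos: [338.0, -340.0, 214.0]
ee_rot: [180.0, 0.0, 90.0]
force: [0.2, 0.1, 0.2]
gripper_width: 91.2
gripper_force: 0.0
```

Emit:
{"name": "send_rows", "arguments": {
  "motion": [
    {"tx":0.078,"ty":0.052,"tz":0,"rx":0,"ry":0,"rz":0,"gripper":-1},
    {"tx":0.078,"ty":0.052,"tz":0,"rx":0,"ry":0,"rz":0,"gripper":-1},
    {"tx":0.078,"ty":0.052,"tz":0,"rx":0,"ry":0,"rz":0,"gripper":-1},
    {"tx":0.078,"ty":0.052,"tz":0,"rx":0,"ry":0,"rz":0,"gripper":-1},
    {"tx":0.078,"ty":0.052,"tz":0,"rx":0,"ry":0,"rz":0,"gripper":-1},
    {"tx":0.078,"ty":0.052,"tz":0,"rx":0,"ry":0,"rz":0,"gripper":-1},
    {"tx":0.078,"ty":0.052,"tz":0,"rx":0,"ry":0,"rz":0,"gripper":-1},
    {"tx":0.078,"ty":0.052,"tz":0,"rx":0,"ry":0,"rz":0,"gripper":-1},
    {"tx":0.078,"ty":0.052,"tz":0,"rx":0,"ry":0,"rz":0,"gripper":-1},
    {"tx":0.04,"ty":0.026,"tz":0,"rx":0,"ry":0,"rz":0,"gripper":-1},
    {"tx":0,"ty":0,"tz":0,"rx":0,"ry":0,"rz":0,"gripper":-1}
  ]
}}

```text
time_s: 3.18
ee_pos: [584.4, 30.5, 213.5]
ee_rot: [-180.0, 0.0, 90.1]
force: [0.2, -0.4, -0.0]
gripper_width: 91.4
gripper_force: 0.0
```

Emit:
{"name": "send_rows", "arguments": {
  "motion": [
    {"tx":0.06,"ty":0.04,"tz":0,"rx":0,"ry":0,"rz":0,"gripper":-1},
    {"tx":0.061,"ty":0.039,"tz":0,"rx":0,"ry":0,"rz":0,"gripper":-1},
    {"tx":0,"ty":0,"tz":0.08,"rx":0,"ry":0,"rz":0,"gripper":-1},
    {"tx":0,"ty":0,"tz":0.08,"rx":0,"ry":0,"rz":0,"gripper":-1},
    {"tx":0,"ty":0,"tz":0.08,"rx":0,"ry":0,"rz":0,"gripper":-1},
    {"tx":0,"ty":0,"tz":0,"rx":0,"ry":0,"rz":0,"gripper":-1}
  ]
}}

```text
time_s: 3.92
ee_pos: [620.7, 88.3, 91.1]
ee_rot: [-179.5, 0.1, 89.9]
force: [0.9, -0.1, -0.1]
gripper_width: 91.4
gripper_force: 0.0
```

```bash
python3 - <<'E'
from h import *
f=grab('top'); s=grab('side')
a=cv2.resize(f['frame'][150:240,230:330],None,fx=4,fy=4,interpolation=cv2.INTER_CUBIC)
b=cv2.resize(s['frame'][160:250,230:330],None,fx=4,fy=4,interpolation=cv2.INTER_CUBIC)
cv2.imwrite('pics/lug.png',cv2.cvtColor(np.hstack([a,b]),cv2.COLOR_RGB2BGR))
print(env.state()['ee_pos'])
E
```

```text
[624.14549665  89.22860935  95.16486507]
```

View pics/lug.png

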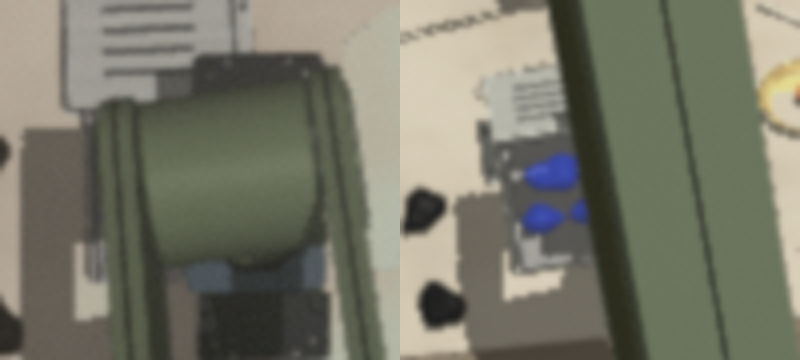

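The arm hides the lug in both views, and the tray and glass haven't moved. The earlier measurement is consistent, so I'll descend and grip.

Emit:
{"name": "send_rows", "arguments": {
  "motion": [
    {"tx":0,"ty":0,"tz":0.06,"rx":0,"ry":0,"rz":0,"gripper":-1},
    {"tx":0,"ty":0,"tz":0.06,"rx":0,"ry":0,"rz":0,"gripper":-1},
    {"tx":0,"ty":0,"tz":0.042,"rx":0,"ry":0,"rz":0,"gripper":-1},
    {"tx":0,"ty":0,"tz":0,"rx":0,"ry":0,"rz":0,"gripper":-1},
    {"tx":0,"ty":0,"tz":0,"rx":0,"ry":0,"rz":0,"gripper":0.3},
    {"tx":0,"ty":0,"tz":0,"rx":0,"ry":0,"rz":0,"gripper":0.6},
    {"tx":0,"ty":0,"tz":0,"rx":0,"ry":0,"rz":0,"gripper":1},
    {"tx":0,"ty":0,"tz":0,"rx":0,"ry":0,"rz":0,"gripper":1},
    {"tx":0,"ty":0,"tz":0,"rx":0,"ry":0,"rz":0,"gripper":1},
    {"tx":0,"ty":0,"tz":0,"rx":0,"ry":0,"rz":0,"gripper":1}
  ],
  "grip_force": 45
}}

```text
time_s: 5.28
ee_pos: [623.6, 90.2, 12.9]
ee_rot: [-180.0, 0.0, 90.0]
force: [0.2, 0.4, -0.4]
gripper_width: 33.9
gripper_force: 0.0
```

Emit:
{"name": "send_rows", "arguments": {
  "motion": [
    {"tx":0,"ty":0,"tz":0,"rx":0,"ry":0,"rz":0,"gripper":1},
    {"tx":0,"ty":0,"tz":0,"rx":0,"ry":0,"rz":0,"gripper":1},
    {"tx":0,"ty":0,"tz":0,"rx":0,"ry":0,"rz":0,"gripper":1},
    {"tx":0,"ty":0,"tz":0,"rx":0,"ry":0,"rz":0,"gripper":1},
    {"tx":0,"ty":0,"tz":0,"rx":0,"ry":0,"rz":0,"gripper":1}
  ]
}}

```text
time_s: 5.9
ee_pos: [623.6, 90.2, 12.9]
ee_rot: [-180.0, 0.0, 90.0]
force: [-0.9, -0.4, -0.4]
gripper_width: 13.8
gripper_force: 45.0
```

Emit:
{"name": "send_rows", "arguments": {
  "motion": [
    {"tx":0,"ty":0,"tz":-0.004,"rx":0,"ry":0,"rz":0,"gripper":1},
    {"tx":0,"ty":-0.006,"tz":0,"rx":0,"ry":0,"rz":0,"gripper":1},
    {"tx":0,"ty":-0.014,"tz":0,"rx":0,"ry":0,"rz":0,"gripper":1},
    {"tx":0,"ty":-0.022,"tz":0,"rx":0,"ry":0,"rz":0,"gripper":1},
    {"tx":0,"ty":-0.026,"tz":0,"rx":0,"ry":0,"rz":0,"gripper":1},
    {"tx":0,"ty":-0.026,"tz":0,"rx":0,"ry":0,"rz":0,"gripper":1},
    {"tx":0,"ty":-0.026,"tz":0,"rx":0,"ry":0,"rz":0,"gripper":1},
    {"tx":0,"ty":-0.026,"tz":0,"rx":0,"ry":0,"rz":0,"gripper":1},
    {"tx":0,"ty":-0.02,"tz":0,"rx":0,"ry":0,"rz":0,"gripper":1},
    {"tx":0,"ty":-0.01,"tz":0,"rx":0,"ry":0,"rz":0,"gripper":1},
    {"tx":0,"ty":0,"tz":0,"rx":0,"ry":0,"rz":0,"gripper":1}
  ]
}}

```text
time_s: 7.28
ee_pos: [535.6, 90.2, 15.0]
ee_rot: [180.0, 0.0, 90.0]
force: [0.5, -0.2, -4.0]
gripper_width: 14.1
gripper_force: 45.0
```

Emit:
{"name": "send_rows", "arguments": {
  "motion": [
    {"tx":0,"ty":-0.008,"tz":0,"rx":0,"ry":0,"rz":0,"gripper":1},
    {"tx":0,"ty":-0.018,"tz":0,"rx":0,"ry":0,"rz":0,"gripper":1},
    {"tx":0,"ty":-0.026,"tz":0,"rx":0,"ry":0,"rz":0,"gripper":1},
    {"tx":0,"ty":-0.026,"tz":0,"rx":0,"ry":0,"rz":0,"gripper":1},
    {"tx":0,"ty":-0.026,"tz":0,"rx":0,"ry":0,"rz":0,"gripper":1},
    {"tx":0,"ty":-0.018,"tz":0,"rx":0,"ry":0,"rz":0,"gripper":1},
    {"tx":0,"ty":-0.012,"tz":0,"rx":0,"ry":0,"rz":0,"gripper":1},
    {"tx":0,"ty":0,"tz":0,"rx":0,"ry":0,"rz":0,"gripper":1},
    {"tx":0,"ty":0,"tz":0.006,"rx":0,"ry":0,"rz":0,"gripper":1},
    {"tx":0,"ty":0,"tz":0.006,"rx":0,"ry":0,"rz":0,"gripper":1},
    {"tx":0,"ty":0,"tz":0.004,"rx":0,"ry":0,"rz":0,"gripper":1},
    {"tx":0,"ty":0,"tz":0,"rx":0,"ry":0,"rz":0,"gripper":1}
  ]
}}

```text
time_s: 8.78
ee_pos: [468.6, 90.1, 6.6]
ee_rot: [-180.0, 0.0, 90.0]
force: [-0.2, 0.3, -3.4]
gripper_width: 13.8
gripper_force: 45.0
```

```bash
python3 - <<'E'
from h import *
f=grab('top'); s=grab('side')
a=cv2.resize(f['frame'][150:270,230:320],None,fx=4,fy=4,interpolation=cv2.INTER_CUBIC)
b=cv2.resize(s['frame'][170:290,220:320],None,fx=4,fy=4,interpolation=cv2.INTER_CUBIC)
cv2.imwrite('pics/out.png',cv2.cvtColor(np.hstack([a,b]),cv2.COLOR_RGB2BGR))
st=env.state();print(st['ee_pos'],st['force'],st['torque'])
E
```

```text
[468.723695    90.17451964   6.85507693] [-0.18814406 -0.6545298  -4.10851577] [-0.27091761  0.05204258 -0.01759055]
```

View pics/out.png

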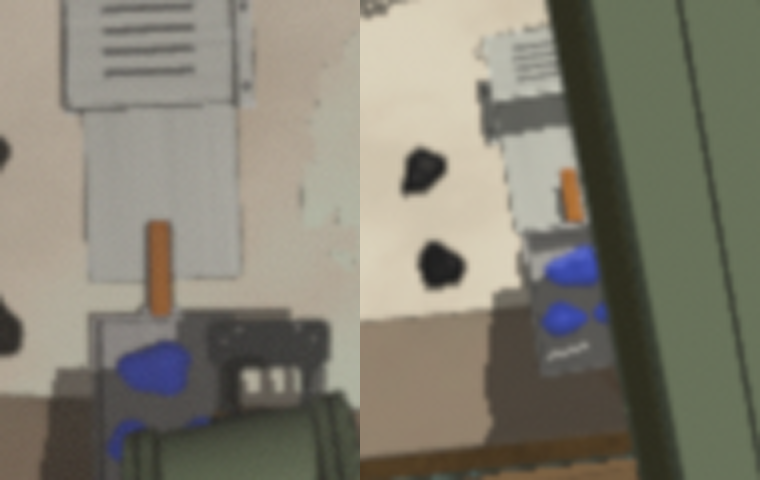

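The tray is clear of the plate with the handle in view and all the glass aboard. It is still hanging about 2 mm up, so I'll lower it and release.

Emit:
{"name": "send_rows", "arguments": {
  "motion": [
    {"tx":0,"ty":0,"tz":0.002,"rx":0,"ry":0,"rz":0,"gripper":1},
    {"tx":0,"ty":0,"tz":0.002,"rx":0,"ry":0,"rz":0,"gripper":1},
    {"tx":0,"ty":0,"tz":0,"rx":0,"ry":0,"rz":0,"gripper":1},
    {"tx":0,"ty":0,"tz":0,"rx":0,"ry":0,"rz":0,"gripper":1}
  ]
}}

```text
time_s: 9.38
ee_pos: [468.8, 90.2, 5.0]
ee_rot: [180.0, 0.0, 90.0]
force: [-1.0, -0.5, -3.0]
gripper_width: 14.0
gripper_force: 45.0
```

Emit:
{"name": "send_rows", "arguments": {
  "motion": [
    {"tx":0,"ty":0,"tz":0.002,"rx":0,"ry":0,"rz":0,"gripper":1},
    {"tx":0,"ty":0,"tz":0,"rx":0,"ry":0,"rz":0,"gripper":1},
    {"tx":0,"ty":0,"tz":0,"rx":0,"ry":0,"rz":0,"gripper":1}
  ]
}}

```text
time_s: 9.75
ee_pos: [468.8, 90.2, 4.8]
ee_rot: [180.0, -0.0, 90.0]
force: [-2.3, -0.6, 5.7]
gripper_width: 13.9
gripper_force: 45.0
```

Emit:
{"name": "send_rows", "arguments": {
  "motion": [
    {"tx":0,"ty":0,"tz":0,"rx":0,"ry":0,"rz":0,"gripper":0.3},
    {"tx":0,"ty":0,"tz":0,"rx":0,"ry":0,"rz":0,"gripper":0},
    {"tx":0,"ty":0,"tz":0,"rx":0,"ry":0,"rz":0,"gripper":-0.3},
    {"tx":0,"ty":0,"tz":0,"rx":0,"ry":0,"rz":0,"gripper":-0.3},
    {"tx":0,"ty":0,"tz":0,"rx":0,"ry":0,"rz":0,"gripper":-0.3},
    {"tx":0,"ty":0,"tz":-0.04,"rx":0,"ry":0,"rz":0,"gripper":-0.3},
    {"tx":0,"ty":0,"tz":-0.08,"rx":0,"ry":0,"rz":0,"gripper":-0.3},
    {"tx":0,"ty":0,"tz":-0.1,"rx":0,"ry":0,"rz":0,"gripper":-1},
    {"tx":-0.08,"ty":0,"tz":-0.08,"rx":0,"ry":0,"rz":0,"gripper":-1},
    {"tx":-0.1,"ty":0,"tz":0,"rx":0,"ry":0,"rz":0,"gripper":-1},
    {"tx":-0.1,"ty":0,"tz":0,"rx":0,"ry":0,"rz":0,"gripper":-1},
    {"tx":0,"ty":0,"tz":0,"rx":0,"ry":0,"rz":0,"gripper":-1}
  ]
}}

```text
time_s: 11.25
ee_pos: [468.5, -52.3, 154.0]
ee_rot: [180.0, 0.0, 89.7]
force: [0.2, 0.6, -0.4]
gripper_width: 91.3
gripper_force: 0.0
```

```bash
python3 - <<'E'
from h import *
f=grab('top')
a=cv2.resize(f['frame'][170:290,230:320],None,fx=5,fy=5,interpolation=cv2.INTER_CUBIC)
cv2.imwrite('pics/out2.png',cv2.cvtColor(a,cv2.COLOR_RGB2BGR))
st=env.state();print(st['ee_pos'],st['time_s'])
h=cv2.cvtColor(f['frame'],cv2.COLOR_RGB2HSV)
m=cv2.inRange(h,(5,120,80),(16,255,255)); m[:170]=0;m[290:]=0;m[:,:230]=0;m[:,320:]=0
n,_,S,C=cv2.connectedComponentsWithStats(m); print(S[1:],C[1:])
for c,s in zip(C[1:],S[1:]):
    if s[4]>20: print(px2w(f,*c,32).round(1))
E
```

```text
[468.48487955 -50.79446848 153.87316493] 11.3
[[268 206   4  22  88]
 [293 262  13   5  47]] [[269.5        216.5       ]
 [298.72340426 264.38297872]]
[595.3 166.2  32. ]
[467.4  91.9  32. ]
```

View pics/out2.png

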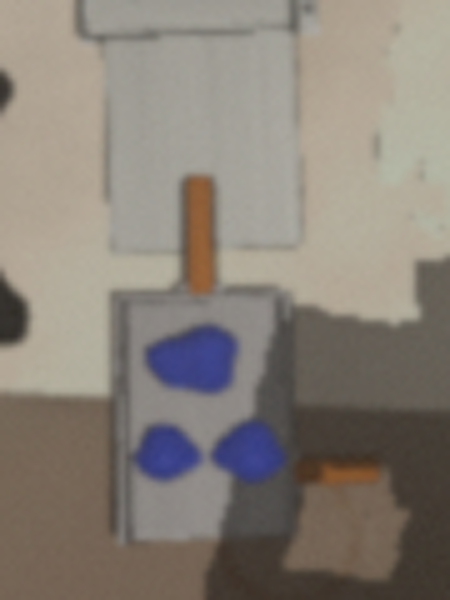

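The tray is flat and released, with all three pieces inside and the handle centred near (200,235) in the crop, which is world (597,166). The handle overhangs the plate, so the TCP stays at z of about 12.

Emit:
{"name": "send_rows", "arguments": {
  "motion": [
    {"tx":0.087,"ty":0.051,"tz":0,"rx":0,"ry":0,"rz":0,"gripper":-1},
    {"tx":0.087,"ty":0.051,"tz":0,"rx":0,"ry":0,"rz":0,"gripper":-1},
    {"tx":0.087,"ty":0.051,"tz":0,"rx":0,"ry":0,"rz":0,"gripper":-1},
    {"tx":0.087,"ty":0.051,"tz":0,"rx":0,"ry":0,"rz":0,"gripper":-1},
    {"tx":0.087,"ty":0.052,"tz":0,"rx":0,"ry":0,"rz":0,"gripper":-1},
    {"tx":0,"ty":0,"tz":0,"rx":0,"ry":0,"rz":-0.333,"gripper":-1},
    {"tx":0,"ty":0,"tz":0,"rx":0,"ry":0,"rz":-0.333,"gripper":-1},
    {"tx":0,"ty":0,"tz":0,"rx":0,"ry":0,"rz":-0.333,"gripper":-1},
    {"tx":0,"ty":0,"tz":0,"rx":0,"ry":0,"rz":-0.333,"gripper":-1},
    {"tx":0,"ty":0,"tz":0,"rx":0,"ry":0,"rz":-0.333,"gripper":-1},
    {"tx":0,"ty":0,"tz":0,"rx":0,"ry":0,"rz":-0.333,"gripper":-1},
    {"tx":0,"ty":0,"tz":0,"rx":0,"ry":0,"rz":-0.333,"gripper":-1}
  ]
}}

```text
time_s: 12.8
ee_pos: [595.8, 169.5, 153.5]
ee_rot: [-180.0, -0.1, 160.4]
force: [-0.0, 0.4, -0.4]
gripper_width: 91.1
gripper_force: 0.0
```

Emit:
{"name": "send_rows", "arguments": {
  "motion": [
    {"tx":0,"ty":0,"tz":0,"rx":0,"ry":0,"rz":-0.333,"gripper":-1},
    {"tx":0,"ty":0,"tz":0,"rx":0,"ry":0,"rz":-0.336,"gripper":-1},
    {"tx":0,"ty":0,"tz":0.06,"rx":0,"ry":0,"rz":0,"gripper":-1},
    {"tx":0,"ty":0,"tz":0.06,"rx":0,"ry":0,"rz":0,"gripper":-1},
    {"tx":0,"ty":0,"tz":0,"rx":0,"ry":0,"rz":0,"gripper":-1},
    {"tx":0,"ty":0,"tz":0,"rx":0,"ry":0,"rz":0,"gripper":-1}
  ]
}}

```text
time_s: 13.55
ee_pos: [597.1, 168.8, 94.8]
ee_rot: [180.0, 0.1, -179.9]
force: [0.1, 0.5, 0.1]
gripper_width: 91.3
gripper_force: 0.0
```

Emit:
{"name": "send_rows", "arguments": {
  "motion": [
    {"tx":0,"ty":-0.005,"tz":0.06,"rx":0,"ry":0,"rz":0,"gripper":-1},
    {"tx":0,"ty":0,"tz":0.06,"rx":0,"ry":0,"rz":0,"gripper":-0.7},
    {"tx":0,"ty":0,"tz":0.045,"rx":0,"ry":0,"rz":0,"gripper":-0.3},
    {"tx":0,"ty":0,"tz":0,"rx":0,"ry":0,"rz":0,"gripper":0},
    {"tx":0,"ty":0,"tz":0,"rx":0,"ry":0,"rz":0,"gripper":0.6},
    {"tx":0,"ty":0,"tz":0,"rx":0,"ry":0,"rz":0,"gripper":1},
    {"tx":0,"ty":0,"tz":0,"rx":0,"ry":0,"rz":0,"gripper":1},
    {"tx":0,"ty":0,"tz":0,"rx":0,"ry":0,"rz":0,"gripper":1},
    {"tx":0,"ty":0,"tz":0,"rx":0,"ry":0,"rz":0,"gripper":1},
    {"tx":0,"ty":0,"tz":0,"rx":0,"ry":0,"rz":0,"gripper":1},
    {"tx":0,"ty":0,"tz":0,"rx":0,"ry":0,"rz":0,"gripper":1}
  ],
  "grip_force": 50
}}

```text
time_s: 14.92
ee_pos: [596.7, 165.3, 11.6]
ee_rot: [180.0, 0.0, -180.0]
force: [0.4, 1.0, 1.0]
gripper_width: 13.7
gripper_force: 50.0
```

Emit:
{"name": "send_rows", "arguments": {
  "motion": [
    {"tx":0,"ty":0,"tz":0,"rx":0,"ry":0,"rz":0,"gripper":1},
    {"tx":0,"ty":0,"tz":-0.01,"rx":0,"ry":0,"rz":0,"gripper":1},
    {"tx":0,"ty":0,"tz":-0.02,"rx":0,"ry":0,"rz":0,"gripper":1},
    {"tx":0,"ty":0,"tz":-0.03,"rx":0,"ry":0,"rz":0,"gripper":1},
    {"tx":0,"ty":0,"tz":-0.02,"rx":0,"ry":0,"rz":0,"gripper":1},
    {"tx":0,"ty":0,"tz":-0.01,"rx":0,"ry":0,"rz":0,"gripper":1},
    {"tx":0,"ty":0,"tz":0,"rx":0,"ry":0,"rz":0,"gripper":1}
  ],
  "grip_force": 60
}}

```text
time_s: 15.8
ee_pos: [596.9, 165.3, 56.9]
ee_rot: [180.0, 0.1, -180.0]
force: [0.3, -0.6, -3.5]
gripper_width: 13.4
gripper_force: 60.0
```

```bash
python3 - <<'E'
from h import *
f=grab('top'); s=grab('side')
a=cv2.resize(f['frame'][170:290,225:325],None,fx=4,fy=4,interpolation=cv2.INTER_CUBIC)
b=cv2.resize(s['frame'][170:290,220:320],None,fx=4,fy=4,interpolation=cv2.INTER_CUBIC)
cv2.imwrite('pics/lift.png',cv2.cvtColor(np.hstack([a,b]),cv2.COLOR_RGB2BGR))
st=env.state();print(st['ee_pos'],st['force'],st['torque'],st['qpos'])
c=(440.6,247.2); print('rim',px2w(f,*c,74),'floor',px2w(f,434.6,246.4,3))
E
```

```text
[596.32460299 165.12825211  56.1186111 ] [-0.4724811  -0.17361583 -3.79850215] [ 0.08308926 -0.46475558  0.00156048] [ 1.44162355e+01  2.97583087e+01  9.56726046e+01 -7.27774219e-03
  5.46109767e+01 -7.55927749e+01]
rim [ 503.39565315 -273.49522138   74.        ] floor [ 503.50598181 -274.31336752    3.        ]
```

View pics/lift.png

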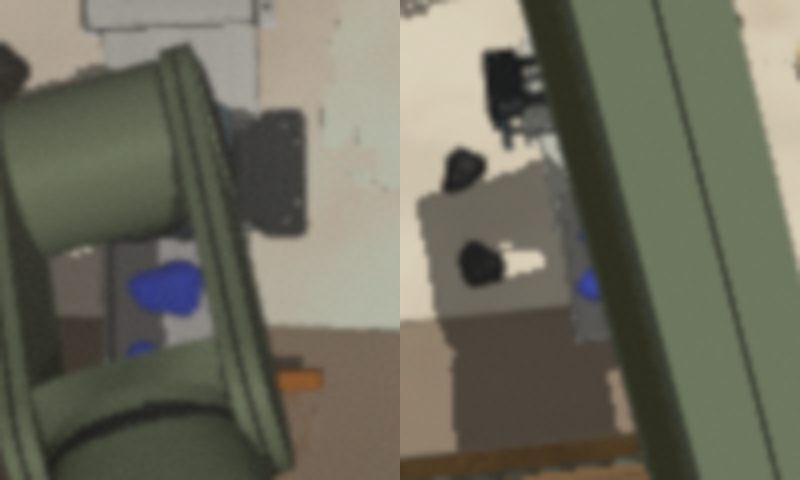

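The tray has been lifted level with the glass in place. Tilting outward would bring joint 5 near its limit, so I'll turn the tray half round (mouth to +x) on the way and tip it from the robot's side of the bowl at (503,-274).

Emit:
{"name": "send_rows", "arguments": {
  "motion": [
    {"tx":0.0087,"ty":-0.0134,"tz":-0.024,"rx":0,"ry":0,"rz":0,"gripper":1},
    {"tx":0.0174,"ty":-0.0268,"tz":-0.04,"rx":0,"ry":0,"rz":0,"gripper":1},
    {"tx":0.0262,"ty":-0.0403,"tz":-0.04,"rx":0,"ry":0,"rz":0,"gripper":1},
    {"tx":0.0349,"ty":-0.0537,"tz":-0.02,"rx":0,"ry":0,"rz":0,"gripper":1},
    {"tx":0.0392,"ty":-0.0604,"tz":0,"rx":0,"ry":0,"rz":0,"gripper":1},
    {"tx":0.0392,"ty":-0.0604,"tz":0,"rx":0,"ry":0,"rz":0,"gripper":1},
    {"tx":0.0392,"ty":-0.0604,"tz":0,"rx":0,"ry":0,"rz":0,"gripper":1},
    {"tx":0.0349,"ty":-0.0537,"tz":0,"rx":0,"ry":0,"rz":0,"gripper":1},
    {"tx":0.0262,"ty":-0.0403,"tz":0,"rx":0,"ry":0,"rz":0,"gripper":1},
    {"tx":0.0174,"ty":-0.0268,"tz":0,"rx":0,"ry":0,"rz":0,"gripper":1},
    {"tx":0.0087,"ty":-0.0134,"tz":0,"rx":0,"ry":0,"rz":0,"gripper":1}
  ]
}}

```text
time_s: 17.27
ee_pos: [450.3, -60.3, 119.2]
ee_rot: [-180.0, 0.1, 179.9]
force: [0.2, 0.9, -4.3]
gripper_width: 13.5
gripper_force: 60.0
```

Emit:
{"name": "send_rows", "arguments": {
  "motion": [
    {"tx":0,"ty":0,"tz":0,"rx":0,"ry":0,"rz":0.1,"gripper":1},
    {"tx":0,"ty":0,"tz":0,"rx":0,"ry":0,"rz":0.2,"gripper":1},
    {"tx":0,"ty":0,"tz":0,"rx":0,"ry":0,"rz":0.25,"gripper":1},
    {"tx":0,"ty":0,"tz":0,"rx":0,"ry":0,"rz":0.25,"gripper":1},
    {"tx":0,"ty":0,"tz":0,"rx":0,"ry":0,"rz":0.25,"gripper":1},
    {"tx":0,"ty":0,"tz":0,"rx":0,"ry":0,"rz":0.25,"gripper":1},
    {"tx":0,"ty":0,"tz":0,"rx":0,"ry":0,"rz":0.25,"gripper":1},
    {"tx":0,"ty":0,"tz":0,"rx":0,"ry":0,"rz":0.25,"gripper":1},
    {"tx":0,"ty":0,"tz":0,"rx":0,"ry":0,"rz":0.25,"gripper":1},
    {"tx":0,"ty":0,"tz":0,"rx":0,"ry":0,"rz":0.25,"gripper":1},
    {"tx":0,"ty":0,"tz":0,"rx":0,"ry":0,"rz":0.25,"gripper":1},
    {"tx":0,"ty":0,"tz":0,"rx":0,"ry":0,"rz":0.25,"gripper":1}
  ]
}}

```text
time_s: 18.77
ee_pos: [450.8, -59.5, 118.6]
ee_rot: [-180.0, 0.0, 95.8]
force: [0.6, -0.1, -4.2]
gripper_width: 13.4
gripper_force: 60.0
```

Emit:
{"name": "send_rows", "arguments": {
  "motion": [
    {"tx":0,"ty":0,"tz":0,"rx":0,"ry":0,"rz":0.25,"gripper":1},
    {"tx":0,"ty":0,"tz":0,"rx":0,"ry":0,"rz":0.25,"gripper":1},
    {"tx":0,"ty":0,"tz":0,"rx":0,"ry":0,"rz":0.25,"gripper":1},
    {"tx":0,"ty":0,"tz":0,"rx":0,"ry":0,"rz":0.25,"gripper":1},
    {"tx":0,"ty":0,"tz":0,"rx":0,"ry":0,"rz":0.25,"gripper":1},
    {"tx":0,"ty":0,"tz":0,"rx":0,"ry":0,"rz":0.25,"gripper":1},
    {"tx":0,"ty":0,"tz":0,"rx":0,"ry":0,"rz":0.25,"gripper":1},
    {"tx":0,"ty":0,"tz":0,"rx":0,"ry":0,"rz":0.25,"gripper":1},
    {"tx":0,"ty":0,"tz":0,"rx":0,"ry":0,"rz":0.25,"gripper":1},
    {"tx":0,"ty":0,"tz":0,"rx":0,"ry":0,"rz":0.25,"gripper":1},
    {"tx":0,"ty":0,"tz":0,"rx":0,"ry":0,"rz":0.15,"gripper":1},
    {"tx":0,"ty":0,"tz":0,"rx":0,"ry":0,"rz":0.05,"gripper":1}
  ]
}}

```text
time_s: 20.27
ee_pos: [450.3, -59.4, 118.4]
ee_rot: [-180.0, 0.1, 15.0]
force: [0.9, -0.2, -4.5]
gripper_width: 13.4
gripper_force: 60.0
```

Emit:
{"name": "send_rows", "arguments": {
  "motion": [
    {"tx":0,"ty":0,"tz":0,"rx":0,"ry":0,"rz":0.1,"gripper":1},
    {"tx":0,"ty":0,"tz":0,"rx":0,"ry":0,"rz":0.2,"gripper":1},
    {"tx":0,"ty":0,"tz":0,"rx":0,"ry":0,"rz":0.15,"gripper":1},
    {"tx":0,"ty":0,"tz":0,"rx":0,"ry":0,"rz":0.05,"gripper":1}
  ]
}}

```text
time_s: 20.78
ee_pos: [450.5, -59.4, 118.4]
ee_rot: [-180.0, 0.0, 0.0]
force: [-0.3, 0.5, -3.1]
gripper_width: 13.8
gripper_force: 60.0
```

Emit:
{"name": "send_rows", "arguments": {
  "motion": [
    {"tx":-0.0109,"ty":0.0168,"tz":0,"rx":0,"ry":0,"rz":0,"gripper":1},
    {"tx":-0.0218,"ty":0.0336,"tz":0,"rx":0,"ry":0,"rz":0,"gripper":1},
    {"tx":-0.0327,"ty":0.0504,"tz":0,"rx":0,"ry":0,"rz":0,"gripper":1},
    {"tx":-0.0392,"ty":0.0605,"tz":0,"rx":0,"ry":0,"rz":0,"gripper":1},
    {"tx":-0.0392,"ty":0.0605,"tz":0,"rx":0,"ry":0,"rz":0,"gripper":1},
    {"tx":-0.0392,"ty":0.0605,"tz":0,"rx":0,"ry":0,"rz":0,"gripper":1},
    {"tx":-0.0371,"ty":0.0571,"tz":0,"rx":0,"ry":0,"rz":0,"gripper":1},
    {"tx":-0.0294,"ty":0.0454,"tz":0,"rx":0,"ry":0,"rz":0,"gripper":1},
    {"tx":-0.0185,"ty":0.0286,"tz":0,"rx":0,"ry":0,"rz":0,"gripper":1},
    {"tx":-0.0098,"ty":0.0151,"tz":0,"rx":0,"ry":0,"rz":0,"gripper":1},
    {"tx":0,"ty":0,"tz":0,"rx":0,"ry":0,"rz":0,"gripper":1}
  ]
}}

```text
time_s: 22.15
ee_pos: [311.5, -274.1, 118.5]
ee_rot: [180.0, -0.0, -0.0]
force: [0.4, 0.9, -3.7]
gripper_width: 13.6
gripper_force: 60.0
```

```bash
python3 - <<'E'
from h import *
f=grab('top'); s=grab('side')
a=cv2.resize(f['frame'][205:325,375:475],None,fx=4,fy=4,interpolation=cv2.INTER_CUBIC)
b=cv2.resize(s['frame'][200:320,310:410],None,fx=4,fy=4,interpolation=cv2.INTER_CUBIC)
cv2.imwrite('pics/pour0.png',cv2.cvtColor(np.hstack([a,b]),cv2.COLOR_RGB2BGR))
st=env.state();print(st['ee_pos'],st['ee_rot'],st['qpos'],st['time_s'])
for y in(-228,-320): print(w2px(f,[475,y,110]))
print(w2px(s,[475,-274,110]))
E
```

```text
[ 311.88733243 -273.54092579  118.44120899] [-1.79986643e+02 -1.18145544e-04  3.20917288e-02] [-4.28488855e+01  9.34318817e+00  1.17488178e+02  1.23270254e-02
  5.31776373e+01  4.71116340e+01] 22.25
[[426.27298384 259.63412873]]
[[463.29283851 258.59145479]]
[[411.8153698  208.60912249]]
```

View pics/pour0.png

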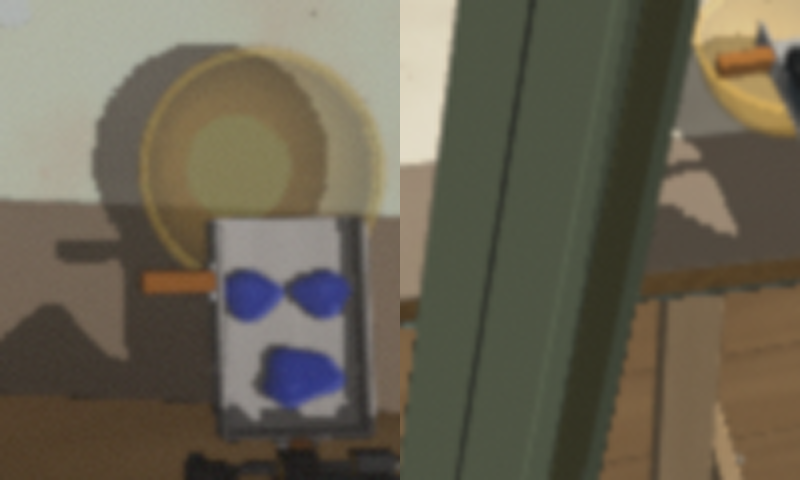

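The tray mouth is over the bowl, with its edge at crop row 217 between columns 213 and 360, and all three pieces are still aboard. It sits about 4 mm too far to -y, so I'll correct that, lower it and begin to tip about the lip.

Emit:
{"name": "send_rows", "arguments": {
  "motion": [
    {"tx":0,"ty":-0.004,"tz":0.012,"rx":0,"ry":0,"rz":0,"gripper":1},
    {"tx":0,"ty":-0.004,"tz":0.02,"rx":0,"ry":0,"rz":0,"gripper":1},
    {"tx":0,"ty":0,"tz":0.014,"rx":0,"ry":0,"rz":0,"gripper":1},
    {"tx":0.001,"ty":0,"tz":-0.0114,"rx":0,"ry":-0.0667,"rz":0,"gripper":1},
    {"tx":0.002,"ty":0,"tz":-0.0228,"rx":0,"ry":-0.1333,"rz":0,"gripper":1},
    {"tx":0.002,"ty":0,"tz":-0.0228,"rx":0,"ry":-0.1333,"rz":0,"gripper":1},
    {"tx":0,"ty":0,"tz":0,"rx":0,"ry":0,"rz":0,"gripper":1},
    {"tx":0,"ty":0,"tz":0,"rx":0,"ry":0,"rz":0,"gripper":1}
  ]
}}

```text
time_s: 23.25
ee_pos: [315.3, -269.3, 123.0]
ee_rot: [-179.9, 10.0, 0.0]
force: [-0.2, -0.0, -4.6]
gripper_width: 13.6
gripper_force: 60.0
```

Emit:
{"name": "send_rows", "arguments": {
  "motion": [
    {"tx":0.0008,"ty":0,"tz":-0.0114,"rx":0,"ry":-0.0667,"rz":0,"gripper":1},
    {"tx":0.0008,"ty":0,"tz":-0.0114,"rx":0,"ry":-0.0667,"rz":0,"gripper":1},
    {"tx":0.0008,"ty":0,"tz":-0.0114,"rx":0,"ry":-0.0667,"rz":0,"gripper":1},
    {"tx":0.0008,"ty":0,"tz":-0.0114,"rx":0,"ry":-0.0667,"rz":0,"gripper":1},
    {"tx":0.0008,"ty":0,"tz":-0.0114,"rx":0,"ry":-0.0667,"rz":0,"gripper":1},
    {"tx":0.0008,"ty":0,"tz":-0.0114,"rx":0,"ry":-0.0667,"rz":0,"gripper":1},
    {"tx":0.0008,"ty":0,"tz":-0.0114,"rx":0,"ry":-0.0667,"rz":0,"gripper":1},
    {"tx":0,"ty":0,"tz":0,"rx":0,"ry":0,"rz":0,"gripper":1},
    {"tx":0,"ty":0,"tz":0,"rx":0,"ry":0,"rz":0,"gripper":1},
    {"tx":0,"ty":0,"tz":0,"rx":0,"ry":0,"rz":0,"gripper":1},
    {"tx":0,"ty":0,"tz":0,"rx":0,"ry":0,"rz":0,"gripper":1}
  ]
}}

```text
time_s: 24.62
ee_pos: [329.3, -269.9, 161.2]
ee_rot: [180.0, 24.0, -0.0]
force: [0.2, -0.2, -3.5]
gripper_width: 13.9
gripper_force: 60.0
```

```bash
cat > g.py <<'E'
from h import *
f=grab('top'); h=cv2.cvtColor(f['frame'],cv2.COLOR_RGB2HSV)
m=cv2.inRange(h,(105,120,40),(130,255,255)); m[:195]=0; m[330:]=0; m[:,:380]=0; m[:,500:]=0
n,_,S,C=cv2.connectedComponentsWithStats(m)
print([(s[4],c.round(),px2w(f,*c,30).round()[:2]) for s,c in zip(S[1:],C[1:]) if s[4]>8])
st=env.state();print(st['ee_pos'],st['ee_rot'],st['qpos'].round(),st['force'],st['time_s'])
E
python3 g.py
```

```text
[(np.int32(105), array([435., 272.]), array([ 437., -266.])), (np.int32(72), array([451., 272.]), array([ 436., -309.]))]
[ 329.37442315 -269.86712088  161.24895011] [ 1.79996370e+02  2.39911719e+01 -3.35873255e-03] [-31.  19. 102. -12.  81.  63.] [ 0.75174848 -0.23027203 -3.07308445] 24.675
```

Emit:
{"name": "send_rows", "arguments": {
  "motion": [
    {"tx":0.0008,"ty":0,"tz":-0.0114,"rx":0,"ry":-0.0667,"rz":0,"gripper":1},
    {"tx":0.0008,"ty":0,"tz":-0.0114,"rx":0,"ry":-0.0667,"rz":0,"gripper":1},
    {"tx":0.0008,"ty":0,"tz":-0.0114,"rx":0,"ry":-0.0667,"rz":0,"gripper":1},
    {"tx":0,"ty":0,"tz":0,"rx":0,"ry":0,"rz":0,"gripper":1},
    {"tx":0,"ty":0,"tz":0,"rx":0,"ry":0,"rz":0,"gripper":1},
    {"tx":0,"ty":0,"tz":0,"rx":0,"ry":0,"rz":0,"gripper":1},
    {"tx":0,"ty":0,"tz":0,"rx":0,"ry":0,"rz":0,"gripper":1}
  ]
}}

```text
time_s: 25.55
ee_pos: [338.0, -269.9, 176.3]
ee_rot: [180.0, 30.0, -0.0]
force: [0.5, 0.3, -2.1]
gripper_width: 13.5
gripper_force: 60.0
```

```bash
python3 g.py
```

```text
[]
[ 338.04721406 -269.93800693  176.29374417] [ 1.79978854e+02  2.99770895e+01 -1.23220795e-02] [-29.  22.  97. -14.  88.  65.] [ 1.11546225  0.97799181 -2.20311934] 25.6
```

Emit:
{"name": "send_rows", "arguments": {
  "motion": [
    {"tx":0.0008,"ty":0,"tz":-0.0114,"rx":0,"ry":-0.0667,"rz":0,"gripper":1},
    {"tx":0.0008,"ty":0,"tz":-0.0114,"rx":0,"ry":-0.0667,"rz":0,"gripper":1},
    {"tx":0.0008,"ty":0,"tz":-0.0114,"rx":0,"ry":-0.0667,"rz":0,"gripper":1},
    {"tx":0.0008,"ty":0,"tz":-0.0114,"rx":0,"ry":-0.0667,"rz":0,"gripper":1},
    {"tx":0.0008,"ty":0,"tz":-0.0114,"rx":0,"ry":-0.0667,"rz":0,"gripper":1},
    {"tx":0,"ty":0,"tz":0,"rx":0,"ry":0,"rz":0,"gripper":1},
    {"tx":0,"ty":0,"tz":0,"rx":0,"ry":0,"rz":0,"gripper":1},
    {"tx":0,"ty":0,"tz":0,"rx":0,"ry":0,"rz":0,"gripper":1},
    {"tx":0,"ty":0,"tz":0,"rx":0,"ry":0,"rz":0,"gripper":1}
  ]
}}

```text
time_s: 26.72
ee_pos: [355.5, -269.9, 198.7]
ee_rot: [180.0, 40.0, -0.0]
force: [-0.0, -0.1, -2.4]
gripper_width: 13.6
gripper_force: 60.0
```

```bash
python3 g.py; python3 - <<'E'
from h import *
f=grab('top')
a=cv2.resize(f['frame'][195:315,375:495],None,fx=4,fy=4,interpolation=cv2.INTER_CUBIC)
cv2.imwrite('pics/pour1.png',cv2.cvtColor(a,cv2.COLOR_RGB2BGR))
E
```

```text
[]
[ 355.54676696 -269.89292122  198.68977191] [ 1.79985528e+02  3.99933519e+01 -1.25499760e-02] [-26.  27.  90. -17. 100.  66.] [-0.27732795  0.23719773 -2.66160335] 26.775
```

View pics/pour1.png

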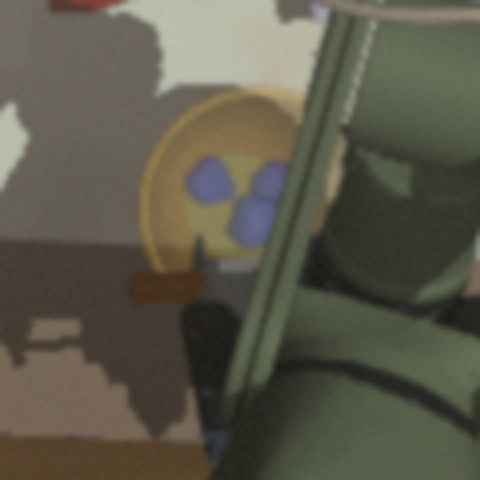

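All three pieces lie in the bowl, at crop positions (211,182), (272,183) and (255,220), and the bowl hasn't moved. Next I'll level the tray and carry it away.

Emit:
{"name": "send_rows", "arguments": {
  "motion": [
    {"tx":-0.0004,"ty":0,"tz":0.018,"rx":0,"ry":0.1333,"rz":0,"gripper":1},
    {"tx":-0.0004,"ty":0,"tz":0.018,"rx":0,"ry":0.1333,"rz":0,"gripper":1},
    {"tx":-0.0004,"ty":0,"tz":0.018,"rx":0,"ry":0.1333,"rz":0,"gripper":1},
    {"tx":-0.0004,"ty":0,"tz":0.018,"rx":0,"ry":0.1333,"rz":0,"gripper":1},
    {"tx":-0.0004,"ty":0,"tz":0.018,"rx":0,"ry":0.1333,"rz":0,"gripper":1},
    {"tx":-0.0004,"ty":0,"tz":0.018,"rx":0,"ry":0.1333,"rz":0,"gripper":1},
    {"tx":-0.0004,"ty":0,"tz":0.018,"rx":0,"ry":0.1333,"rz":0,"gripper":1},
    {"tx":-0.0004,"ty":0,"tz":0.018,"rx":0,"ry":0.1333,"rz":0,"gripper":1},
    {"tx":-0.0004,"ty":0,"tz":0.018,"rx":0,"ry":0.1333,"rz":0,"gripper":1},
    {"tx":-0.0004,"ty":0,"tz":0.018,"rx":0,"ry":0.1333,"rz":0,"gripper":1},
    {"tx":0,"ty":0,"tz":0,"rx":0,"ry":0,"rz":0,"gripper":1},
    {"tx":0,"ty":0,"tz":0,"rx":0,"ry":0,"rz":0,"gripper":1}
  ]
}}

```text
time_s: 28.32
ee_pos: [321.2, -270.2, 118.0]
ee_rot: [180.0, 0.0, 0.0]
force: [0.4, 0.2, -2.1]
gripper_width: 13.2
gripper_force: 60.0
```

Emit:
{"name": "send_rows", "arguments": {
  "motion": [
    {"tx":0,"ty":-0.02,"tz":-0.02,"rx":0,"ry":0,"rz":0,"gripper":1},
    {"tx":0,"ty":-0.04,"tz":-0.01,"rx":0,"ry":0,"rz":0,"gripper":1},
    {"tx":0.02,"ty":-0.07,"tz":0,"rx":0,"ry":0,"rz":0,"gripper":1},
    {"tx":0.03,"ty":-0.08,"tz":0,"rx":0,"ry":0,"rz":0,"gripper":1},
    {"tx":0.03,"ty":-0.08,"tz":0,"rx":0,"ry":0,"rz":0,"gripper":1},
    {"tx":0.03,"ty":-0.08,"tz":0,"rx":0,"ry":0,"rz":0,"gripper":1},
    {"tx":0.03,"ty":-0.08,"tz":0,"rx":0,"ry":0,"rz":0,"gripper":1},
    {"tx":0.02,"ty":-0.08,"tz":0,"rx":0,"ry":0,"rz":0,"gripper":1},
    {"tx":0.01,"ty":-0.06,"tz":0,"rx":0,"ry":0,"rz":0,"gripper":1},
    {"tx":0,"ty":-0.04,"tz":0,"rx":0,"ry":0,"rz":0,"gripper":1},
    {"tx":0,"ty":-0.01,"tz":0,"rx":0,"ry":0,"rz":0,"gripper":1},
    {"tx":0,"ty":0,"tz":0,"rx":0,"ry":0,"rz":0,"gripper":1}
  ]
}}

```text
time_s: 29.82
ee_pos: [405.8, 50.3, 132.8]
ee_rot: [180.0, 0.0, 0.1]
force: [-0.3, 0.1, -1.7]
gripper_width: 13.5
gripper_force: 60.0
```

Emit:
{"name": "send_rows", "arguments": {
  "motion": [
    {"tx":0,"ty":0,"tz":0.04,"rx":0,"ry":0,"rz":0,"gripper":1},
    {"tx":0,"ty":0,"tz":0.06,"rx":0,"ry":0,"rz":0,"gripper":1},
    {"tx":0,"ty":0,"tz":0.06,"rx":0,"ry":0,"rz":0,"gripper":1},
    {"tx":0,"ty":0,"tz":0.04,"rx":0,"ry":0,"rz":0,"gripper":1},
    {"tx":0,"ty":0,"tz":0.02,"rx":0,"ry":0,"rz":0,"gripper":1},
    {"tx":0,"ty":0,"tz":0,"rx":0,"ry":0,"rz":0,"gripper":1},
    {"tx":0,"ty":0,"tz":0,"rx":0,"ry":0,"rz":0,"gripper":1}
  ]
}}

```text
time_s: 30.7
ee_pos: [406.6, 50.0, 23.2]
ee_rot: [-180.0, -0.1, -0.0]
force: [-0.4, 0.6, -2.2]
gripper_width: 13.6
gripper_force: 60.0
```

Emit:
{"name": "send_rows", "arguments": {
  "motion": [
    {"tx":0,"ty":0,"tz":0.01,"rx":0,"ry":0,"rz":0,"gripper":1},
    {"tx":0,"ty":0,"tz":0.008,"rx":0,"ry":0,"rz":0,"gripper":1},
    {"tx":0,"ty":0,"tz":0.005,"rx":0,"ry":0,"rz":0,"gripper":1},
    {"tx":0,"ty":0,"tz":0,"rx":0,"ry":0,"rz":0,"gripper":1},
    {"tx":0,"ty":0,"tz":0,"rx":0,"ry":0,"rz":0,"gripper":1}
  ]
}}

```text
time_s: 31.32
ee_pos: [405.6, 50.1, 11.5]
ee_rot: [180.0, 0.0, 0.0]
force: [-3.5, 0.4, 7.0]
gripper_width: 13.7
gripper_force: 60.0
```

On the bench. Now I'll release, rise and move aside.

Emit:
{"name": "send_rows", "arguments": {
  "motion": [
    {"tx":0,"ty":0,"tz":0,"rx":0,"ry":0,"rz":0,"gripper":0.3},
    {"tx":0,"ty":0,"tz":0,"rx":0,"ry":0,"rz":0,"gripper":0},
    {"tx":0,"ty":0,"tz":0,"rx":0,"ry":0,"rz":0,"gripper":-0.4},
    {"tx":0,"ty":0,"tz":0,"rx":0,"ry":0,"rz":0,"gripper":-0.4},
    {"tx":0,"ty":0,"tz":0,"rx":0,"ry":0,"rz":0,"gripper":-0.4},
    {"tx":0,"ty":0,"tz":-0.04,"rx":0,"ry":0,"rz":0,"gripper":-0.4},
    {"tx":0,"ty":0,"tz":-0.08,"rx":0,"ry":0,"rz":0,"gripper":-0.4},
    {"tx":0,"ty":0,"tz":-0.1,"rx":0,"ry":0,"rz":0,"gripper":-0.4},
    {"tx":0,"ty":-0.1,"tz":-0.1,"rx":0,"ry":0,"rz":0,"gripper":-0.4},
    {"tx":0,"ty":-0.12,"tz":0,"rx":0,"ry":0,"rz":0,"gripper":-0.4},
    {"tx":0,"ty":-0.12,"tz":0,"rx":0,"ry":0,"rz":0,"gripper":-0.4},
    {"tx":0,"ty":-0.12,"tz":0,"rx":0,"ry":0,"rz":0,"gripper":-0.4}
  ]
}}

```text
time_s: 32.83
ee_pos: [405.5, 276.2, 165.3]
ee_rot: [-180.0, -0.0, 0.0]
force: [1.1, 0.6, 0.5]
gripper_width: 64.1
gripper_force: 0.0
```

Emit:
{"name": "send_rows", "arguments": {
  "motion": [
    {"tx":0,"ty":0,"tz":0,"rx":0,"ry":0,"rz":0,"gripper":-0.4},
    {"tx":0,"ty":0,"tz":0,"rx":0,"ry":0,"rz":0,"gripper":-0.4}
  ]
}}

```text
time_s: 33.08
ee_pos: [405.3, 273.8, 164.7]
ee_rot: [179.9, 0.1, 0.1]
force: [0.1, -0.5, -0.3]
gripper_width: 64.1
gripper_force: 0.0
```

```bash
python3 - <<'E'
from h import *
f=grab('top')
a=cv2.resize(f['frame'][130:300,140:500],None,fx=2.2,fy=2.2,interpolation=cv2.INTER_CUBIC)
cv2.imwrite('pics/end.png',cv2.cvtColor(a,cv2.COLOR_RGB2BGR))
E
```

```text
(no output)
```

View pics/end.png

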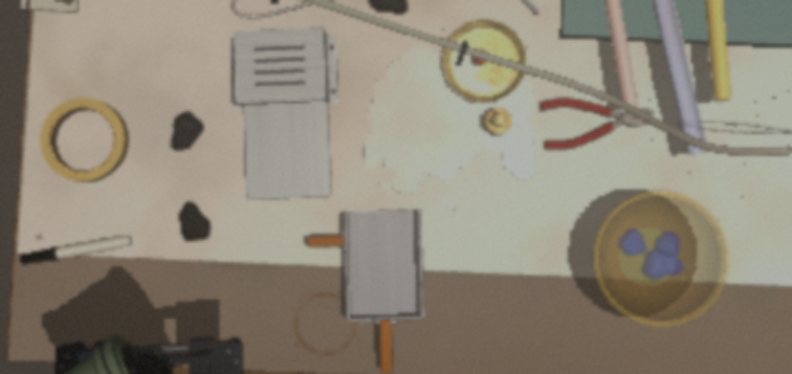

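The final view shows the empty tray flat at about (382,264), the three pieces in the bowl at about (655,252), and the bystanders where they were.

```bash
python3 -c "
from workcell import env
print(env.job_done())"
```

```text
the job is handed in; nothing more can be done
None
```

The job is handed in: all three glass pieces are in the bowl, the empty tray stands flat and released on the bench, and the bystanders look unmoved in the last picture; the hand-in gave no verdict.

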